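Brush out the tilted wash beaker

ROBOT

A 7-joint arm with a two-finger parallel gripper is mounted at the origin on a cart in front of the work surface, level with it; the furniture and walls round the work are solid. World frame = base frame: x ahead of the robot, y to its left, z up, the work surface at z = 0. Lengths are in m, angles in rad, forces in N, time in s.
With the tool pointing down it reaches from about 0.425 to 0.925 m from the base axis. Payload 6.8 kg.
Tool frame: the origin (TCP) lies midway between the tips of the shut fingers; the grasp point (between the pads) lies r.hold_point_z behind it (r.hold_point_z is the distance from the TCP to the grasp point, in m); z points along the fingers, y is the line along which they close (so a half turn about z gives the same grasp; the last joint's range is limited). The gripper opens to 85 mm and grips with 20 to 120 N. Pads are 22 mm wide; open, the fingers measure 114 mm over their backs; the gripper's body (76 mm by 85 mm) begins 54 mm behind the grasp point. The pads swing forward as they close: fully open they stand 13 mm farther back than shut.
Start: joints at [1.015, 0.477, 0.022, 1.555, -0.011, 1.109, -0.083], TCP at [0.292, -0.608, 0.231] pointing down, gripper open.
Joint ranges: [-2.96, 2.96], [-0.34, 2.1], [-1.41, 1.46], [0.24, 2.44], [-1.37, 4.51], [0.17, 1.92], [-2.96, 2.96]. Speed limits (rad/s): [2.39, 2.39, 3.14, 3.14, 3.14, 3.14, 3.14].

INTERFACE

Orientations are given as a unit quaternion [w, x, y, z].
In Python, from rig import r gives the robot as it stands. The module is installed in compiled form; this text tells all that it offers.
- The arm moves only by the tool arm_command, never from a script. Its argument "rows" is a list of rows, each a list of 6 numbers: the shift along the tool's x, y, z scaled (see below), then the turn, a rotation vector about the tool's x, y, z scaled (see below). In form: [[dx, dy, dz, rx, ry, rz], ...]. A call has 1 to 12 rows; each row is the pose to reach, as a shift and turn from the pose commanded when the call began, along the tool's axes at that moment; what a row does not reach only later rows make up. The controller multiplies each number of a shift by 0.08 m and each number of a turn by 120 degrees. A row lasts 1/10 s, in which the tool goes at most 50 mm and 8.59 degrees, less where a joint would pass 70% of its speed; a pose out of reach is approached as far as the arm can. A call with a number of a shift or a turn outside -1 to 1 is refused whole. A call with a gripper value outside its range is refused whole. "hand" is the opening, from -1 (shut) to 1 (fully open), set as the call begins (left out, the last holds). The fingers move at their own pace and stop on an object; the grip force is fixed at half the most. Time passes only in rows, so rows that repeat a pose let the fingers close. It gives the time, the measured TCP pose, the force, the opening and the grip force at its end, in the units of the state.
- r.read_state(): the state, without advancing time (a new reading comes with each control period).
- r.read_camera(name): name is "scene" or "top" or "wrist"; returns (picture, depth): 420x560x3 uint8, red, green, blue; 420x560 float32, m along the optical axis (not along the pixel's ray), 0 where there is no reading.
- r.camera_model(name): a dict with "fovy" (degrees; the focal length in pixels is half the picture's height over the tangent of half this angle, whatever the lens; pixels are square), "cx", "cy" (the principal point, pixels), "k1" (the pictures are not rectified: a ray, as slopes to the right and down, at radius r is drawn at 1 + k1 r^2 times it, then the intrinsics apply), "camera_from_world" (4x4, takes a point from world to camera coordinates); the wrist camera has in their place "T_tool_cam" (4x4, takes a point from camera to tool coordinates, whose origin is the TCP and whose axes are the flange's). Camera axes: x right, y up, looking along -z (the intrinsics and any distortion apply to the point x, -y, -z); pixel columns grow to the right and rows downward; lengths in m; the calibration is good to about 2 mm. A picture is of the moment at which its call begins: read the wrist's pose just before it. camera_model takes no time and is no camera call.
- r.hand_in(): hands the job in; it is judged then, once.
The state is a dict: "time": time; "joint_pos": joint angles; "joint_vel": joint speeds; "joint_efforts": joint torques, N m; "tool_pos": TCP position; "tcp_rot": TCP orientation; "contact_force": force on the tool from outside, world axes, zero at the start; "wrist_torque": the same for the moment, N m; "finger_gap": opening from 0.0 (shut) to 1.0 (fully open); "gripper_force": force on a finger pad.
Only numpy, scipy, OpenCV 4.12 (cv2) and the standard library are available. Lean on these libraries where they do the work, as an engineer would, in place of code of your own. Each camera call takes 0.05 s, during which the arm holds its last target. There are 200 camera calls.

TASK

Take the beaker brush out of its low cup and scrub the inside of the steel beaker that is clamped at a slant: push the bristles right down to the beaker's bottom three times, drawing the brush back up at least halfway between those strokes. Then stand the brush back in its cup, bristles down, and let go of it; leave the relay, the black tape and the circuit board where they are.

Things in the scene. Friction and masses are not known exactly. Their poses are not given: they have to be found in the camera images.
- brush: loose beaker brush, 205 mm long, about 0.15 kg, standing bristles down in the low cup. Origin: centre of the flat bristle end; z runs along the brush to the handle. All round: white bristle head (acts solid) 46 mm diameter, z 0 to 55 mm; steel shaft 8 mm (16 mm ferrule at z 128); pale wooden handle 26 mm diameter, z 133 to 205 mm.
- beaker: straight steel beaker, 76 mm outer and 70 mm inner diameter, 100 mm long, clamped fast in its cradle with its axis 30 degrees from vertical. Origin: centre of the outside of its bottom, 32 mm above the bench; z axis points along the beaker's axis out of the mouth, up and towards the robot's side.
- beaker_floor (a point): centre of the beaker's inner floor, on its axis, 3 mm above the beaker's origin; same axes as the beaker
- beaker_mouth (a point): centre of the beaker's open mouth, on its axis, 97 mm from the inner floor; same axes as the beaker
- cradle: fixed cradle of the beaker: dark base plate 130 x 120 x 6 mm, two aluminium cheeks 76 mm high on both sides of the beaker with black knobs. Origin: centre of the plate's underside on the bench, straight below the beaker's origin; the mouth leans to its -x side.
- brush_cup: fixed low round aluminium cup in which the brush stands, 66 mm outer and 60 mm inner diameter, flaring to 72 mm inside at its rim, 50 mm high, inner floor 5 mm above the bench, on a dark disc of 92 mm. Origin: centre of its underside on the bench, z up.
- relay: bystander: light grey stepped relay module, 62 x 36 x 86 mm, standing; origin: centre of its underside
- black_tape: bystander: roll of black tape lying flat, 68 x 72 x 19 mm; origin: centre of its underside
- circuit_board: bystander: green circuit board lying flat, 60 x 85 x 16 mm; origin: centre of its underside

How it is judged:
By the outcome, as a careful person would: the job done as asked, in the order asked, and still so for the second after the job is handed in, with the robot touching nothing.
It also fails if it takes over 58 s, if anything falls off the work surface, if the arm or the gripper's body presses on something with over 40 N, if the wrist force passes 120 N, or if a joint passes its speed limit or range.

## Working session

There is one attempt and no reset: what is moved stays moved. The work goes in short steps, Python scripts to look and compute and a tool call to move; the robot and the scene stay as the last step left them, time stands still between calls to the robot, and variables do not carry over. Pictures are saved under pics/ and viewed, at most 10 in all, crops included, and the job is handed in when it is done.

Besides the shell and the picture viewer there is one more tool, called after "Call:" as name(argument=value, ...) on one line, values as JSON. arm_command: Moves the arm, as the interface text tells. Shifts and turns lie within -1 to 1; 1 stands for 0.08 m of shift or 120 degrees of turn. Its arguments: {"type":"object","properties":{"rows":{"type":"array","items":{"type":"array","items":{"type":"number"}}},"hand":{"type":"number"}},"required":["rows"]}

```bash
mkdir -p pics; cat > h.py <<'E'
import numpy as np,cv2
from rig import r
from scipy.spatial.transform import Rotation as R
def cam(n):
    s=r.read_state(); im,d=r.read_camera(n); m=r.camera_model(n)
    return s,im,d,m
def c2w(m,s):
    if 'T_tool_cam' in m:
        T=np.eye(4);q=s['tcp_rot'];T[:3,:3]=R.from_quat(q,scalar_first=True).as_matrix();T[:3,3]=s['tool_pos']
        return T@np.array(m['T_tool_cam'])
    return np.linalg.inv(np.array(m['camera_from_world']))
def cloud(d,m,s):
    H,W=d.shape;f=H/2/np.tan(np.radians(m['fovy'])/2)
    u,v=np.meshgrid(np.arange(W),np.arange(H))
    K=np.array([[f,0,m['cx']],[0,f,m['cy']],[0,0,1.]])
    p=cv2.undistortPoints(np.stack([u.ravel(),v.ravel()],1).astype(float)[:,None],K,np.array([m['k1'],0,0,0.]))[:,0]
    z=d.ravel()
    P=np.stack([p[:,0]*z,-p[:,1]*z,-z,np.ones_like(z)])
    return (c2w(m,s)@P)[:3].T.reshape(H,W,3)
E
python3 - <<'E'
from h import *
print(r.read_state(), r.hold_point_z)
for n in('scene','top'):
    s,im,d,m=cam(n); np.savez(f'{n}.npz',im=im,d=d,P=cloud(d,m,s))
    print(n,{k:m[k] for k in('fovy','cx','cy','k1')},c2w(m,s).round(3).tolist())
    cv2.imwrite(f'pics/{n}.png',cv2.resize(im[:,:,::-1],(800,600)))
print(r.camera_model('wrist'))
E
```

```text
{'time': 0.0, 'joint_pos': array([ 1.01491111,  0.47780659,  0.02236242,  1.55645932, -0.01150641,
        1.10929926, -0.08308336]), 'joint_vel': array([ 0.00120714,  0.00132048,  0.00047541, -0.00064585, -0.00024684,
        0.00065712, -0.00230519]), 'joint_efforts': array([-3.46120951e-04, -5.96443212e+01,  1.60778124e+00, -2.81199718e+01,
        1.24311840e-02,  9.30139533e-03, -2.70689412e-06]), 'tool_pos': array([ 0.29197153, -0.60792462,  0.23031849]), 'tcp_rot': array([-8.80543844e-04,  9.75038481e-01,  2.22034031e-01, -2.73425713e-04]), 'contact_force': array([ 0.46773573,  0.28793706, -0.57441407]), 'wrist_torque': array([0.02662832, 0.03038974, 0.00730941]), 'gripper_force': 0.0, 'finger_gap': 0.999872398851908} 0.0187
scene {'fovy': 44.32976433372802, 'cx': 286.9820251418571, 'cy': 202.27201036089156, 'k1': -0.14529654107064682} [[-0.512, 0.623, -0.591, -0.374], [-0.859, -0.361, 0.363, 0.641], [0.013, 0.693, 0.72, 1.23], [0.0, 0.0, 0.0, 1.0]]
top {'fovy': 57.42653193042772, 'cx': 283.19995690721294, 'cy': 205.0455065603909, 'k1': -0.06552286279279815} [[0.01, 0.991, -0.134, 0.41], [-0.999, 0.014, 0.034, 0.086], [0.036, 0.134, 0.99, 1.018], [0.0, 0.0, 0.0, 1.0]]
{'fovy': 65.99251056835396, 'cx': 277.70285123101, 'cy': 207.50090448446431, 'k1': -0.029775848057196967, 'T_tool_cam': array([[-4.20517737e-05,  9.63652139e-01,  2.67160163e-01,
         6.72636821e-02],
       [ 9.99999944e-01, -4.82994325e-05,  3.31619886e-04,
         1.03429110e-04],
       [ 3.32469896e-04,  2.67160162e-01, -9.63652083e-01,
        -1.42243878e-01],
       [ 0.00000000e+00,  0.00000000e+00,  0.00000000e+00,
         1.00000000e+00]])}
```

View pics/scene.png

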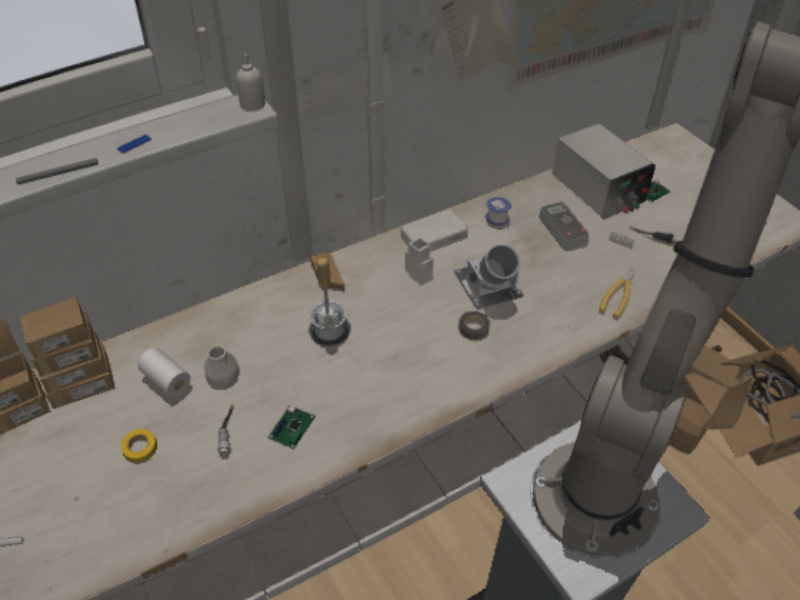

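View pics/top.png

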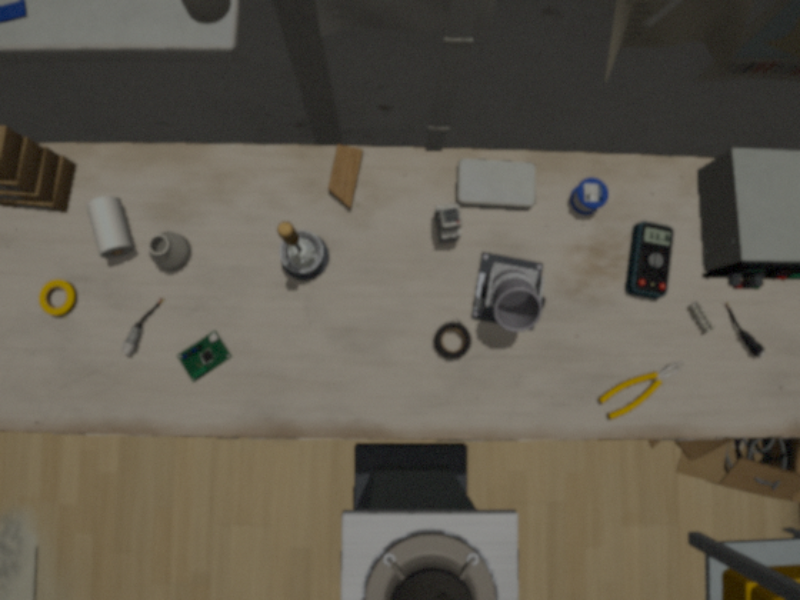

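The top view shows the brush and cup at about (302,257), the beaker mouth at (517,302), the relay at (447,226), the tape at (452,341) and the board at (204,356), all in 800x600 pixels. Next I'll measure the cloud there.

```bash
python3 - <<'E'
from h import *
for n,pts in(('top',dict(handle=(287,229),cup=(302,257),mouth=(517,302),relay=(447,226),tape=(452,341),bench=(380,300))),('scene',dict(handle=(323,262),cup=(328,322),mouth=(500,266),relay=(418,255)))):
    P=np.load(n+'.npz')['P']
    for k,(u,v) in pts.items():
        print(n,k,P[int(v*.7),int(u*.7)].round(3))
ims=[]
for n in('top','scene'):
    z=np.load(n+'.npz');P=z['P'];ok=z['d']>0
    Q=P[ok]
    # handle: points z in .145...215 near cup
    h=P[287 and int(229*.7),int(287*.7)] if n=='top' else P[int(262*.7),int(323*.7)]
    c=Q[(np.hypot(*(Q[:,:2]-h[:2]).T)<.06)&(Q[:,2]>.13)]
    print(n,'handle pts',len(c),c.mean(0).round(4),c.min(0).round(4),c.max(0).round(4))
    for lo in np.arange(.13,.23,.015):
        a=c[(c[:,2]>=lo)&(c[:,2]<lo+.015)]
        if len(a):print('  ',lo.round(3),len(a),a.mean(0).round(4),np.ptp(a,0).round(4))
z=np.load('top.npz')['im'];s=np.load('scene.npz')['im']
a=cv2.resize(z[140:240,180:280],(400,400),interpolation=2);b=cv2.resize(z[165:245,320:400],(400,400),interpolation=2)
c=cv2.resize(s[175:255,195:275],(400,300)[:2] if 0 else (400,400),interpolation=2);
e=cv2.resize(s[160:240,310:390],(400,400),interpolation=2)
cv2.imwrite('pics/crop.png',cv2.resize(np.vstack([np.hstack([a,b]),np.hstack([c,e])]),(600,600))[:,:,::-1])
E
```

```text
top handle [0.616 0.238 0.208]
top cup [0.604 0.236 0.06 ]
top mouth [ 0.533 -0.155  0.021]
top relay [ 0.658 -0.018  0.082]
top tape [ 0.461 -0.038  0.   ]
top bench [ 0.535  0.096 -0.003]
scene handle [0.61  0.24  0.214]
scene cup [0.598 0.249 0.051]
scene mouth [ 0.559 -0.176  0.042]
scene relay [ 0.658 -0.011  0.075]
top handle pts 194 [0.6118 0.2377 0.1929] [0.6025 0.2276 0.143 ] [0.6274 0.252  0.2137]
   0.13 3 [0.6045 0.2376 0.144 ] [0.0023 0.0095 0.0016]
   0.145 18 [0.6081 0.2336 0.1525] [0.0165 0.0179 0.0145]
   0.16 22 [0.6075 0.2354 0.1674] [0.0155 0.0207 0.013 ]
   0.175 23 [0.6089 0.2348 0.1822] [0.0181 0.0239 0.0143]
   0.19 32 [0.6083 0.2355 0.199 ] [0.0184 0.0242 0.0146]
   0.205 96 [0.6157 0.2403 0.2084] [0.0227 0.0221 0.0087]
scene handle pts 186 [0.6084 0.242  0.1828] [0.5996 0.2265 0.1314] [0.6259 0.2524 0.2153]
   0.13 6 [0.6092 0.2423 0.1407] [0.0088 0.0207 0.0133]
   0.145 35 [0.6074 0.2424 0.153 ] [0.0196 0.0238 0.0144]
   0.16 34 [0.6064 0.2418 0.1682] [0.0148 0.0247 0.0147]
   0.175 26 [0.6072 0.2439 0.1825] [0.0195 0.0207 0.0126]
   0.19 40 [0.6074 0.2421 0.1971] [0.0162 0.026  0.015 ]
   0.205 45 [0.6122 0.2406 0.2103] [0.0245 0.0241 0.0096]
```

View pics/crop.png

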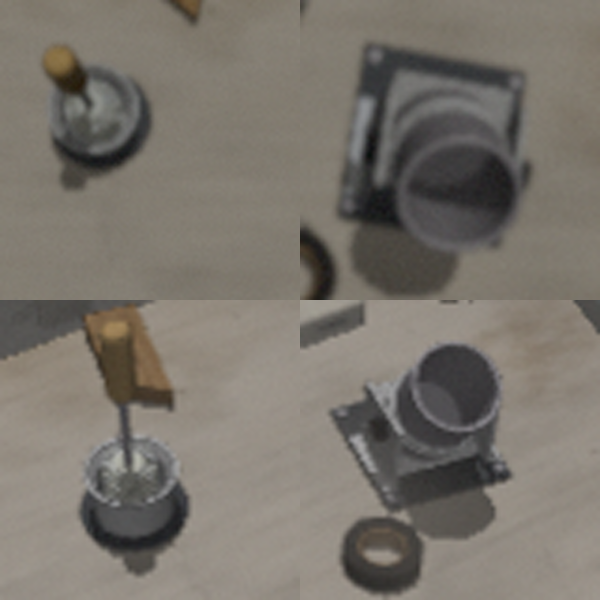

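The crops show the beaker mouth ellipse at about (460,192) in the top crop and (455,388) in the scene crop. The plate edge is turned about 10°. I'll triangulate the mouth, then refine with a robust fit of the depth cloud.

```bash
cat > fit.py <<'E'
from h import *
from scipy.optimize import least_squares
def axis(yaw): return np.array([-.5*np.cos(yaw),-.5*np.sin(yaw),np.sqrt(.75)])
def sdf(P,p):
    a=axis(p[2]);o=np.array([p[0],p[1],.032]);q=P-o;t=q@a;rho=np.linalg.norm(q-np.outer(t,a),axis=1)
    def box(r0,r1,t0,t1):
        dx=np.abs(rho-(r0+r1)/2)-(r1-r0)/2;dy=np.abs(t-(t0+t1)/2)-(t1-t0)/2
        return np.hypot(np.maximum(dx,0),np.maximum(dy,0))+np.minimum(np.maximum(dx,dy),0)
    return np.minimum(box(.035,.038,0,.1),box(-.038,.038,0,.003))
def fit(Q,p0):
    o=np.array([p0[0],p0[1],.032])
    for it in range(3):
        a=axis(p0[2]);q=Q-np.array([p0[0],p0[1],.032]);t=q@a;rho=np.linalg.norm(q-np.outer(t,a),axis=1)
        S=Q[(t>.0)&(t<.108)&(rho<.046)&(Q[:,2]>.012)]
        s=least_squares(lambda p:sdf(S,p),p0,loss='soft_l1',f_scale=.003);p0=s.x
    a=axis(p0[2]);return p0,len(S),np.median(np.abs(sdf(S,p0))),np.array([p0[0],p0[1],.032])+a*.1
E
python3 - <<'E'
from fit import *
uv={'top':(320+160/300*80-.5,165+192/300*80-.5),'scene':(310+155/300*80-.5,160+88/300*80-.5)}
A=[];b=[]
for n,(u,v) in uv.items():
    m=r.camera_model(n);f=210/np.tan(np.radians(m['fovy'])/2);K=np.array([[f,0,m['cx']],[0,f,m['cy']],[0,0,1.]])
    p=cv2.undistortPoints(np.array([[[u,v]]]),K,np.array([m['k1'],0,0,0.]))[0,0]
    T=c2w(m,None);d=T[:3,:3]@[p[0],-p[1],-1];d/=np.linalg.norm(d);M=np.eye(3)-np.outer(d,d);A.append(M);b.append(M@T[:3,3])
x=np.linalg.lstsq(np.vstack(A),np.hstack(b),rcond=None)[0];print('mouth tri',x,'expect z',.032+.0866)
yaw0=np.radians(-10)
p0=[x[0]+.05*np.cos(yaw0),x[1]+.05*np.sin(yaw0),yaw0]
C=[]
for n in('top','scene'):
    z=np.load(n+'.npz');Q=z['P'][z['d']>0];Q=Q[np.linalg.norm(Q-np.array([p0[0],p0[1],.06]),axis=1)<.15];C.append(Q)
    print(n,fit(Q,np.array(p0)))
print(fit(np.vstack(C),np.array(p0)))
for n in('top','scene'):
    z=np.load(n+'.npz');Q=z['P'][z['d']>0];S=Q[(np.hypot(Q[:,0]-.61,Q[:,1]-.24)<.045)&(Q[:,2]>.044)&(Q[:,2]<.056)]
    c=least_squares(lambda p:np.hypot(S[:,0]-p[0],S[:,1]-p[1])-.0345,[.61,.24],loss='soft_l1',f_scale=.002).x;print(n,'cup rim',c,len(S))
    S=Q[(np.hypot(Q[:,0]-.61,Q[:,1]-.24)<.025)&(Q[:,2]>.14)&(Q[:,2]<.2)]
    s=least_squares(lambda p:np.hypot(S[:,0]-p[0]-p[2]*(S[:,2]-.17),S[:,1]-p[1]-p[3]*(S[:,2]-.17))-.013,[.612,.24,0,0],loss='soft_l1',f_scale=.002).x;print('handle',s)
E
```

```text
mouth tri [ 0.50948986 -0.13436007  0.11783251] expect z 0.1186
top (array([ 0.5571058 , -0.14217914, -0.18138942]), 1256, np.float64(0.0007967599915474181), array([ 0.5079261 , -0.13315932,  0.11860254]))
scene (array([ 0.555603  , -0.14053571, -0.15657538]), 720, np.float64(0.0009731556508077825), array([ 0.50621464, -0.13273889,  0.11860254]))
(array([ 0.5565621 , -0.14061929, -0.15653367]), 1973, np.float64(0.0009094084747835497), array([ 0.50717342, -0.13282453,  0.11860254]))
top cup rim [0.61525733 0.24030414] 291
handle [ 0.61620701  0.24079473 -0.00073973  0.00710884]
scene cup rim [0.61541485 0.23827994] 187
handle [ 0.61649863  0.2383831  -0.00943991  0.0021802 ]
```

Call:
arm_command(rows=[[0.5, -0.5, -0.05, 0, 0, 0], [1, -1, -0.1, 0, 0, 0], [1, -1, -0.1, 0, 0, 0]], hand=1)

```text
time: 0.4
tool_pos: [0.3328, -0.4963, 0.2392]
tcp_rot: [-0.001, 0.974, 0.225, 0.001]
contact_force: [-0.0, 0.2, -0.2]
finger_gap: 0.996
gripper_force: 0.0
```

Call:
arm_command(rows=[[0.5, -0.5, -0.05, 0, 0, 0], [1, -1, -0.1, 0, 0, 0], [1, -1, -0.1, 0, 0, 0]])

```text
time: 0.7
tool_pos: [0.3697, -0.3898, 0.2475]
tcp_rot: [-0.001, 0.974, 0.225, 0.001]
contact_force: [1.0, -0.9, 0.5]
finger_gap: 0.999
gripper_force: 0.0
```

```bash
cat > st.py <<'E'
from h import *
s=r.read_state();M=R.from_quat(s['tcp_rot'],scalar_first=True).as_matrix()
print(s['time'],s['tool_pos'].round(4),'q',s['joint_pos'].round(3),'\nx',M[:,0].round(3),'z',M[:,2].round(3),'F',s['contact_force'].round(1),'gap',round(float(s['finger_gap']),3),s['gripper_force'])
E
python3 st.py; python3 - <<'E'
import numpy as np
z=np.load('top.npz');P=z['P']
for row in (60,90,100,105): print(row,P[row,210:215:4].round(3).tolist())
Q=np.load('scene.npz');Q=Q['P'][Q['d']>0]
S=Q[(abs(Q[:,1]-.2)<.3)&(Q[:,2]>.3)&(Q[:,2]<.8)];print('wall x',np.percentile(S[:,0],[1,5,25,50]))
E
```

```text
0.7 [ 0.3697 -0.3898  0.2475] q [ 0.754  0.238 -0.067  1.863  0.016  1.042 -0.436] 
x [0.898 0.439 0.002] z [ 0.001  0.002 -1.   ] F [ 1.  -0.9  0.5] gap 0.999 0.0
60 [[0.83, 0.22, 0.243], [0.83, 0.212, 0.242]]
90 [[0.839, 0.247, 0.069], [0.841, 0.237, 0.065]]
100 [[0.841, 0.257, -0.0], [0.841, 0.246, 0.0]]
105 [[0.827, 0.257, -0.003], [0.826, 0.246, -0.0]]
wall x [-0.06376129 -0.02804921  0.07549709  0.83444196]
```

Call:
arm_command(rows=[[0.5, -0.5, -0.1, 0, 0, 0], [1, -1, -0.2, 0, 0, 0], [1, -1, -0.2, 0, 0, 0]])

```text
time: 1.0
tool_pos: [0.4069, -0.2837, 0.264]
tcp_rot: [-0.0, 0.974, 0.225, 0.001]
contact_force: [0.6, -0.0, -0.1]
finger_gap: 0.998
gripper_force: 0.0
```

Call:
arm_command(rows=[[0.5, -0.5, -0.1, 0, 0, 0], [1, -1, -0.2, 0, 0, 0], [1, -1, -0.2, 0, 0, 0]])

```text
time: 1.3
tool_pos: [0.4442, -0.177, 0.2801]
tcp_rot: [-0.0, 0.974, 0.225, 0.001]
contact_force: [0.1, -0.9, 0.2]
finger_gap: 1.004
gripper_force: 0.0
```

Call:
arm_command(rows=[[0.5, -0.5, -0.1, 0, 0, 0], [1, -1, -0.2, 0, 0, 0], [1, -1, -0.2, 0, 0, 0]])

```text
time: 1.6
tool_pos: [0.4815, -0.0699, 0.2962]
tcp_rot: [-0.001, 0.974, 0.225, 0.001]
contact_force: [-0.2, -0.4, -0.5]
finger_gap: 1.0
gripper_force: 0.0
```

Call:
arm_command(rows=[[0.5, -0.5, -0.1, 0, 0, 0], [1, -1, -0.2, 0, 0, 0], [1, -1, -0.2, 0, 0, 0]])

```text
time: 1.9
tool_pos: [0.5186, 0.0372, 0.3121]
tcp_rot: [-0.001, 0.974, 0.225, 0.001]
contact_force: [-0.2, -0.3, -0.1]
finger_gap: 1.003
gripper_force: 0.0
```

```bash
cat > plan.py <<'E'
from h import *
def plan(p,x,z):
    s=r.read_state();M=R.from_quat(s['tcp_rot'],scalar_first=True).as_matrix()
    x=np.array(x,float);z=np.array(z,float);z/=np.linalg.norm(z);x-=z*(x@z);x/=np.linalg.norm(x)
    T=np.stack([x,np.cross(z,x),z],1)
    d=M.T@(np.array(p)-s['tool_pos'])/.08;w=R.from_matrix(M.T@T).as_rotvec()
    print('shift',d.round(3),'turn',(w/np.radians(120)).round(4),'deg',np.degrees(np.linalg.norm(w)).round(1))
E
python3 st.py; python3 -c "
from plan import *
plan([.616,.275,.255],[0,.866,-.5],[0,-.5,-.866])"
```

```text
1.9 [0.5186 0.0372 0.3121] q [ 0.172  0.176 -0.412  1.799  0.074  1.179 -1.379] 
x [0.899 0.439 0.003] z [ 0.002  0.003 -1.   ] F [-0.2 -0.3 -0.1] gap 1.003 0.0
shift [ 2.396 -2.136  0.724] turn [-0.1394 -0.2249 -0.5206] deg 70.1
```

Call:
arm_command(rows=[[1, -1, 0, -0.139, -0.225, -0.521], [1, -1, 0, -0.139, -0.225, -0.521], [1, -1, 0, -0.139, -0.225, -0.521], [1, -1, 0, -0.139, -0.225, -0.521], [1, -1, 0, -0.139, -0.225, -0.521], [1, -1, 0, -0.139, -0.225, -0.521], [1, -1, 0, -0.139, -0.225, -0.521], [1, -1, 0, -0.139, -0.225, -0.521], [1, -1, 0, -0.139, -0.225, -0.521], [1, -1, 0, -0.139, -0.225, -0.521]])

```text
time: 2.9
tool_pos: [0.5547, 0.1384, 0.3107]
tcp_rot: [0.182, 0.685, 0.68, -0.186]
contact_force: [0.7, 0.4, 0.1]
finger_gap: 0.997
gripper_force: 0.0
```

```bash
python3 st.py; python3 -c "
from plan import *
plan([.616,.275,.255],[0,.866,-.5],[0,-.5,-.866])
plan([.616,.2302,.161],[0,.866,-.5],[0,-.5,-.866])"
```

```text
2.9 [0.5547 0.1384 0.3107] q [-0.175  0.44  -0.577  1.589  0.604  1.587 -0.877] 
x [ 0.005  0.865 -0.502] z [-0.007 -0.502 -0.865] F [0.7 0.4 0.1] gap 0.997 0.0
shift [ 1.831  0.755 -0.26 ] turn [-0.0032  0.001  -0.0025] deg 0.5
shift [1.936 0.763 1.038] turn [-0.0032  0.001  -0.0025] deg 0.5
```

Call:
arm_command(rows=[[0.5, 0.38, -0.3, 0, 0, 0], [0.95, 0.76, -0.45, 0, 0, 0], [0.95, 0.76, -0.45, 0, 0, 0], [0.95, 0.76, -0.45, 0, 0, 0]])

```text
time: 3.3
tool_pos: [0.6166, 0.222, 0.3029]
tcp_rot: [0.182, 0.685, 0.68, -0.186]
contact_force: [-0.1, -0.3, 0.3]
finger_gap: 1.002
gripper_force: 0.0
```

```bash
python3 st.py; python3 - <<'E'
from plan import *
from scipy.optimize import least_squares
s,im,d,m=cam('wrist');P=cloud(d,m,s);cv2.imwrite('pics/w1.png',im[:,:,::-1])
Q=P[d>0];S=Q[(np.hypot(Q[:,0]-.616,Q[:,1]-.24)<.03)&(Q[:,2]>.14)&(Q[:,2]<.2)]
f=least_squares(lambda p:np.hypot(S[:,0]-p[0]-p[2]*(S[:,2]-.17),S[:,1]-p[1]-p[3]*(S[:,2]-.17))-.013,[.616,.24,0,0],loss='soft_l1',f_scale=.002).x;print('handle',f,len(S))
S=Q[(np.hypot(Q[:,0]-.616,Q[:,1]-.24)<.012)&(Q[:,2]>.2)];print('top',np.median(S,0),len(S))
S=Q[(np.hypot(Q[:,0]-.615,Q[:,1]-.24)<.045)&(Q[:,2]>.044)&(Q[:,2]<.056)]
print('cup',least_squares(lambda p:np.hypot(S[:,0]-p[0],S[:,1]-p[1])-.0345,[.615,.24],loss='soft_l1',f_scale=.002).x,len(S))
plan([.616,.2302,.161],[0,.866,-.5],[0,-.5,-.866])
E
```

```text
3.3 [0.6166 0.222  0.3029] q [-0.299  0.61  -0.559  1.343  0.649  1.694 -0.905] 
x [ 0.006  0.865 -0.502] z [-0.007 -0.502 -0.865] F [-0.1 -0.3  0.3] gap 1.002 0.0
handle [0.61643318 0.24036336 0.00073709 0.00699741] 1194
top [0.61623559 0.24266416 0.20915802] 876
cup [0.615695   0.23910194] 2012
shift [ 0.995 -0.     1.487] turn [-0.0032  0.0012 -0.003 ] deg 0.6
```

View pics/w1.png

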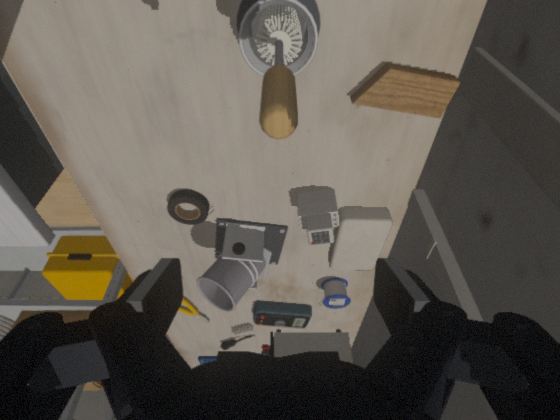

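The wrist view has the handle top at about (280,122) and the cup at (283,35), so the measured axis (0.6164, 0.2404) is confirmed. I'll descend to grasp.

Call:
arm_command(rows=[[0.6, 0, -0.1, 0, 0, 0], [1, 0, 0, 0, 0, 0], [1, 0, 0.5, 0, 0, 0], [1, 0, 0.5, 0, 0, 0]])

```text
time: 3.75
tool_pos: [0.6151, 0.2661, 0.2262]
tcp_rot: [0.183, 0.685, 0.679, -0.189]
contact_force: [0.5, -1.9, -0.5]
finger_gap: 0.997
gripper_force: 0.0
```

Call:
arm_command(rows=[[0, 0, 0.4, 0, 0, 0], [0, 0, 0.7, 0, 0, 0], [0, 0, 0.99, 0, 0, 0], [0, 0, 0.99, 0, 0, 0]])

```text
time: 4.15
tool_pos: [0.616, 0.227, 0.161]
tcp_rot: [0.183, 0.686, 0.679, -0.187]
contact_force: [-0.9, -0.6, 1.0]
finger_gap: 0.996
gripper_force: 0.0
```

```bash
python3 st.py; python3 -c "
from plan import *
plan([.6164,.2310,.161],[0,.866,-.5],[0,-.5,-.866])"
```

```text
4.15 [0.616 0.227 0.161] q [-0.312  0.738 -0.539  1.463  0.705  1.503 -1.038] 
x [ 0.008  0.863 -0.506] z [-0.008 -0.505 -0.863] F [-0.9 -0.6  1. ] gap 0.996 0.0
shift [ 0.043  0.005 -0.025] turn [-0.004   0.003  -0.0038] deg 0.8
```

Call:
arm_command(rows=[[0.045, 0, -0.02, 0, 0, 0], [0.045, 0, -0.02, 0, 0, 0]])

```text
time: 4.35
tool_pos: [0.6161, 0.2373, 0.1628]
tcp_rot: [0.182, 0.685, 0.681, -0.183]
contact_force: [-0.3, -0.2, 0.4]
finger_gap: 1.001
gripper_force: 0.0
```

Call:
arm_command(rows=[[0, 0, 0, 0, 0, 0], [0, 0, 0, 0, 0, 0], [0, 0, 0, 0, 0, 0], [0, 0, 0, 0, 0, 0], [0, 0, 0, 0, 0, 0], [0, 0, 0, 0, 0, 0], [0, 0, 0, 0, 0, 0], [0, 0, 0, 0, 0, 0]], hand=-1)

```text
time: 5.15
tool_pos: [0.6157, 0.2355, 0.1607]
tcp_rot: [0.183, 0.685, 0.681, -0.185]
contact_force: [1.0, -0.1, 2.7]
finger_gap: 0.287
gripper_force: 59.2
```

```bash
python3 st.py; python3 -c "
from plan import *
s=r.read_state()['tool_pos'];plan(s+np.array([-.03,-.01,.09]),[0,.866,-.5],[0,-.5,-.866])"
```

```text
5.15 [0.6157 0.2355 0.1607] q [-0.321  0.743 -0.542  1.455  0.705  1.505 -1.041] 
x [ 0.004  0.865 -0.502] z [-0.005 -0.502 -0.865] F [ 1.  -0.1  2.7] gap 0.287 59.16836477641482
shift [-0.674 -0.377 -0.908] turn [-0.0023  0.0011 -0.0018] deg 0.4
```

Call:
arm_command(rows=[[-0.14, 0, -0.24, 0, 0, 0], [-0.28, 0, -0.48, 0, 0, 0], [-0.42, 0, -0.73, 0, 0, 0], [-0.56, 0, -0.97, 0, 0, 0], [-0.56, 0, -0.97, 0, 0, 0]])

```text
time: 5.65
tool_pos: [0.6166, 0.237, 0.2545]
tcp_rot: [0.183, 0.685, 0.681, -0.182]
contact_force: [0.3, 0.5, -0.2]
finger_gap: 0.287
gripper_force: 59.1
```

```bash
python3 st.py; cat > brush.py <<'E'
from plan import *
# tool pose when grasped
pg=np.array([.6157,.2355,.1607]);Rg=R.from_quat([.183,.685,.681,-.185],scalar_first=True).as_matrix()
B0=np.array([.6160,.2394,.005]);A0=np.array([0,.005,1.])
bt=Rg.T@(B0-pg);at=Rg.T@A0
def brush():
    s=r.read_state();M=R.from_quat(s['tcp_rot'],scalar_first=True).as_matrix();return s['tool_pos']+M@bt,M@at
def measure():
    "fit the brush in scene+top views -> points of handle/shaft"
E
python3 - <<'E'
from brush import *
print(bt,at,brush())
s,im,d,m=cam('wrist');cv2.imwrite('pics/w2.png',im[:,:,::-1])
P=cloud(d,m,s);b,a=brush();Q=P[d>0];q=Q-b;t=q@a;rho=np.linalg.norm(q-np.outer(t,a),axis=1)
for lo,hi in((0,.055),(.06,.12),(.135,.2)):
    k=(t>lo)&(t<hi)&(rho<.03);print(lo,k.sum(),np.percentile(rho[k],[10,50,90]) if k.sum() else '')
# beaker from wrist cloud
from fit import fit
print(fit(Q,np.array([.5565,-.1406,-.157])))
E
```

```text
5.65 [0.6166 0.237  0.2545] q [-0.316  0.656 -0.559  1.378  0.666  1.63  -0.962] 
x [ 0.006  0.867 -0.499] z [-0.001 -0.499 -0.867] F [ 0.3  0.5 -0.2] gap 0.287 59.117096205591224
[0.08158859 0.00047188 0.13266827] [-0.49802109 -0.0012901  -0.86717838] (array([0.61741232, 0.24149946, 0.09883615]), array([-3.20790637e-03,  9.54270201e-04,  1.00000690e+00]))
0 2835 [0.01484316 0.02131491 0.0240117 ]
0.06 798 [0.00429336 0.00486175 0.00540354]
0.135 10278 [0.01248376 0.01331298 0.02498697]
(array([ 0.5565, -0.1406, -0.157 ]), 0, np.float64(nan), array([ 0.50711496, -0.13278221,  0.11860254]))
  return _methods._mean(a, axis=axis, dtype=dtype,
  ret = ret.dtype.type(ret / rcount)
```

View pics/w2.png

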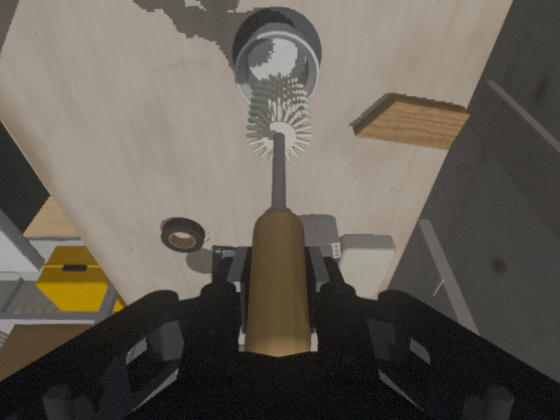

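The wrist view shows the brush gripped straight, with the shaft at about (278,170) and the bristles at (280,110), already clear of the cup.

```bash
python3 -c "
from plan import *
plan([.556,.176,.308],[np.cos(-.16),np.sin(-.16),0],[0,0,-1])"
```

```text
shift [-1.006 -0.747 -0.222] turn [0.215  0.1843 0.8028] deg 102.2
```

Call:
arm_command(rows=[[-0.3, -0.1, -0.15, 0.018, 0.0154, 0.067], [-0.6, -0.2, -0.22, 0.036, 0.031, 0.134], [-0.9, -0.3, -0.22, 0.054, 0.046, 0.2], [-1, -0.4, -0.22, 0.072, 0.061, 0.268], [-1, -0.5, -0.22, 0.09, 0.077, 0.335], [-1, -0.6, -0.22, 0.1075, 0.092, 0.401], [-1, -0.7, -0.22, 0.125, 0.1075, 0.468], [-1, -0.75, -0.22, 0.143, 0.123, 0.535], [-1, -0.75, -0.22, 0.161, 0.138, 0.602], [-1, -0.75, -0.22, 0.179, 0.154, 0.669], [-1, -0.75, -0.22, 0.197, 0.169, 0.736], [-1, -0.75, -0.22, 0.215, 0.184, 0.803]])

```text
time: 6.9
tool_pos: [0.5549, 0.175, 0.3044]
tcp_rot: [0.001, 0.997, -0.083, -0.002]
contact_force: [-0.1, -0.3, -1.6]
finger_gap: 0.288
gripper_force: 59.2
```

```bash
python3 st.py; python3 -c "
from brush import *
print(brush())
plan([.4105,-.117,.285],[np.cos(-.16),np.sin(-.16),0],[0,0,-1])"
```

```text
6.9 [0.5549 0.175  0.3044] q [-0.114  0.292 -0.374  1.671  0.113  1.205 -2.252] 
x [ 0.986 -0.166 -0.004] z [-0.004 -0.002 -1.   ] F [-0.1 -0.3 -1.6] gap 0.288 59.2320933326846
(array([0.63479104, 0.16067306, 0.1714783 ]), array([-0.4873954 ,  0.08597775,  0.86895256]))
shift [-1.173  3.899  0.258] turn [ 0.0014  0.0017 -0.0033] deg 0.5
```

Call:
arm_command(rows=[[-0.25, 0.5, 0, 0, 0, 0], [-0.5, 1, 0, 0, 0, 0], [-0.5, 1, 0, 0, 0, 0]])

```text
time: 7.2
tool_pos: [0.4998, 0.0971, 0.3046]
tcp_rot: [0.004, 0.997, -0.083, -0.003]
contact_force: [1.7, -0.2, -2.1]
finger_gap: 0.281
gripper_force: 59.5
```

Call:
arm_command(rows=[[-0.2, 0.5, 0, 0, 0, 0], [-0.4, 1, 0, 0, 0, 0], [-0.4, 1, 0, 0, 0, 0]])

```text
time: 7.5
tool_pos: [0.4559, 0.024, 0.3052]
tcp_rot: [0.003, 0.996, -0.084, -0.003]
contact_force: [-0.0, -0.1, -1.7]
finger_gap: 0.28
gripper_force: 59.8
```

Call:
arm_command(rows=[[-0.14, 0.5, 0, 0, 0, 0], [-0.27, 1, 0, 0, 0, 0], [-0.27, 1, 0, 0, 0, 0]])

```text
time: 7.8
tool_pos: [0.4224, -0.0509, 0.3057]
tcp_rot: [0.003, 0.996, -0.084, -0.003]
contact_force: [0.4, 0.3, -0.9]
finger_gap: 0.288
gripper_force: 59.9
```

Call:
arm_command(rows=[[0, 0.45, 0, 0, 0, 0], [0, 0.9, 0, 0, 0, 0], [0, 0.9, 0, 0, 0, 0], [0, 0.9, 0, 0, 0, 0], [0, 0.9, 0, 0, 0, 0]])

```text
time: 8.3
tool_pos: [0.4136, -0.116, 0.3065]
tcp_rot: [0.001, 0.997, -0.079, -0.002]
contact_force: [-0.1, 0.3, -1.8]
finger_gap: 0.286
gripper_force: 60.0
```

```bash
python3 st.py; python3 - <<'E'
from brush import *
from fit import fit
print(brush())
plan([.4105,-.117,.285],[np.cos(-.16),np.sin(-.16),0],[0,0,-1])
s,im,d,m=cam('wrist');cv2.imwrite('pics/w3.png',im[:,:,::-1]);P=cloud(d,m,s)
b,a=brush();Q=P[d>0];q=Q-b;t=q@a;rho=np.linalg.norm(q-np.outer(t,a),axis=1)
S=Q[(rho>.03)|(t>.2)]
print(fit(S,np.array([.5565,-.1406,-.157])))
# brush axis fit from shaft + handle below pads
from scipy.optimize import least_squares
k=(t>.065)&(t<.12)&(rho<.012);S1=Q[k];k=(t>.135)&(t<.2)&(rho<.017);S2=Q[k]
e1=np.cross(a,[0,0,1]);e1/=np.linalg.norm(e1);e2=np.cross(a,e1)
def res(p):
    o=[]
    for S,rr in((S1,.004),(S2,.013)):
        q=S-b-e1*p[0]-e2*p[1];aa=a+e1*p[2]+e2*p[3];aa/=np.linalg.norm(aa);tt=q@aa;o.append((np.linalg.norm(q-np.outer(tt,aa),axis=1)-rr)/np.sqrt(len(S)))
    return np.concatenate(o)
f=least_squares(res,[0,0,0,0]);print('brush correction',f.x,e1,e2,len(S1),len(S2),f.cost)
E
```

```text
8.3 [ 0.4136 -0.116   0.3065] q [ 2.810e-01  1.000e-03 -1.540e-01  1.996e+00  3.000e-03  1.148e+00
 -1.604e+00] 
x [ 0.987 -0.158 -0.003] z [-0.004 -0.002 -1.   ] F [-0.1  0.3 -1.8] gap 0.286 60.00062654551584
(array([ 0.49358625, -0.12965657,  0.17356174]), array([-0.48835965,  0.08200744,  0.86879493]))
shift [-0.035  0.018  0.269] turn [0.0014 0.0016 0.0006] deg 0.3
(array([ 0.55741882, -0.14291006, -0.17368124]), 3124, np.float64(0.0006545955936122921), array([ 0.50817106, -0.13426959,  0.11860254]))
brush correction [-0.00074225 -0.00070425  0.00369023  0.00741368] [ 0.16525121  0.98625151 -0.        ] [-0.85677543  0.14355687 -0.49533048] 762 8043 4.14738228865877e-07
```

View pics/w3.png

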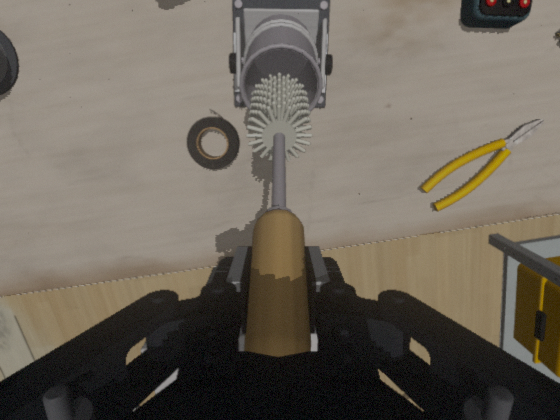

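The wrist view shows the bristles at about (280,115), right above the beaker mouth at (282,75), and the axis lines up in the image. Now I'll compute the insertion numbers.

```bash
cat > ins.py <<'E'
from brush import *
from fit import axis
yaw=-.17;a=axis(yaw);floor=np.array([.557,-.142,.032])+a*.003
e=np.array([np.cos(yaw),np.sin(yaw),0]);k=np.array([0,0,1.])
M=np.stack([e,np.cross(-k,e),-k],1)
def go(s): print('s',s,end=' ');plan(floor+s*a-M@bt,e,-k)
def where():
    b,ax=brush();q=b-floor;t=q@a;print('end at s',round(t,4),'off',(q-t*a).round(4),'ang',np.degrees(np.arccos(min(1,ax@a/np.linalg.norm(ax)))).round(2))
E
python3 -c "
from ins import *
where()
for s in(.12,.09,.07,.05,.03,.01,0):go(s)"
```

```text
end at s 0.1519 off [ 0.013  -0.0007  0.0075] ang 0.33
s 0.12 shift [0.034 0.011 0.442] turn [0.0014 0.0015 0.0056] deg 0.7
s 0.09 shift [0.223 0.013 0.766] turn [0.0014 0.0015 0.0056] deg 0.7
s 0.07 shift [0.348 0.013 0.982] turn [0.0014 0.0015 0.0056] deg 0.7
s 0.05 shift [0.474 0.014 1.198] turn [0.0014 0.0015 0.0056] deg 0.7
s 0.03 shift [0.6   0.015 1.415] turn [0.0014 0.0015 0.0056] deg 0.7
s 0.01 shift [0.725 0.016 1.631] turn [0.0014 0.0015 0.0056] deg 0.7
s 0 shift [0.788 0.016 1.739] turn [0.0014 0.0015 0.0056] deg 0.7
```

Call:
arm_command(rows=[[0.034, 0.012, 0.2, 0, 0, 0.006], [0.034, 0.012, 0.442, 0, 0, 0.006], [0.034, 0.012, 0.442, 0, 0, 0.006], [0.13, 0.012, 0.6, 0, 0, 0.006], [0.223, 0.013, 0.766, 0, 0, 0.006], [0.29, 0.013, 0.87, 0, 0, 0.006], [0.348, 0.013, 0.982, 0, 0, 0.006], [0.348, 0.013, 0.982, 0, 0, 0.006], [0.348, 0.013, 0.982, 0, 0, 0.006]])

```text
time: 9.25
tool_pos: [0.4404, -0.123, 0.2281]
tcp_rot: [0.001, 0.996, -0.086, -0.002]
contact_force: [0.0, -0.2, -0.9]
finger_gap: 0.287
gripper_force: 59.9
```

```bash
python3 st.py; python3 -c "
from ins import *
where()
for s in(.07,.05,.03,.01,0):go(s)"
```

```text
9.25 [ 0.4404 -0.123   0.2281] q [ 0.275  0.129 -0.153  2.048  0.028  0.969 -1.637] 
x [ 0.985 -0.172 -0.003] z [-0.004 -0.003 -1.   ] F [ 0.  -0.2 -0.9] gap 0.287 59.90662928670645
end at s 0.0701 off [-0.0007 -0.0021 -0.0002] ang 0.44
s 0.07 shift [-0.    -0.019  0.002] turn [ 0.0016  0.0015 -0.0015] deg 0.3
s 0.05 shift [ 0.126 -0.02   0.218] turn [ 0.0016  0.0015 -0.0015] deg 0.3
s 0.03 shift [ 0.251 -0.021  0.434] turn [ 0.0016  0.0015 -0.0015] deg 0.3
s 0.01 shift [ 0.377 -0.022  0.65 ] turn [ 0.0016  0.0015 -0.0015] deg 0.3
s 0 shift [ 0.44  -0.023  0.758] turn [ 0.0016  0.0015 -0.0015] deg 0.3
```

Free so far. I'll push down to s≈0.005 and then creep.

Call:
arm_command(rows=[[0.126, -0.02, 0.218, 0, 0, 0], [0.251, -0.02, 0.434, 0, 0, 0], [0.377, -0.02, 0.65, 0, 0, 0], [0.41, -0.02, 0.7, 0, 0, 0], [0.41, -0.02, 0.7, 0, 0, 0], [0.41, -0.02, 0.7, 0, 0, 0]])

```text
time: 9.85
tool_pos: [0.4729, -0.1273, 0.173]
tcp_rot: [0.002, 0.996, -0.086, -0.001]
contact_force: [-0.3, -0.4, -0.9]
finger_gap: 0.286
gripper_force: 59.9
```

Call:
arm_command(rows=[[0.015, 0, 0.026, 0, 0, 0], [0.03, 0, 0.052, 0, 0, 0], [0.03, 0, 0.052, 0, 0, 0]])

```text
time: 10.15
tool_pos: [0.4752, -0.1277, 0.1681]
tcp_rot: [0.002, 0.996, -0.086, -0.001]
contact_force: [0.7, 0.2, -2.2]
finger_gap: 0.285
gripper_force: 59.9
```

```bash
python3 st.py; python3 -c "
from ins import *
where()"
```

```text
10.15 [ 0.4752 -0.1277  0.1681] q [ 0.261  0.262 -0.149  2.039  0.056  0.846 -1.663] 
x [ 0.985 -0.172 -0.002] z [-0.003 -0.003 -1.   ] F [ 0.7  0.2 -2.2] gap 0.285 59.898124688188545
end at s 0.0007 off [-0.     -0.0009  0.0001] ang 0.41
```

Call:
arm_command(rows=[[0.0125, 0, 0.022, 0, 0, 0], [0.0125, 0, 0.022, 0, 0, 0]])

```text
time: 10.35
tool_pos: [0.4756, -0.128, 0.1673]
tcp_rot: [0.002, 0.996, -0.087, -0.002]
contact_force: [-6.0, 0.3, 11.3]
finger_gap: 0.285
gripper_force: 61.1
```

Call:
arm_command(rows=[[0.0125, 0, 0.022, 0, 0, 0], [0.0125, 0, 0.022, 0, 0, 0]])

```text
time: 10.55
tool_pos: [0.4756, -0.1283, 0.1671]
tcp_rot: [0.002, 0.996, -0.087, -0.003]
contact_force: [-16.0, 1.0, 31.2]
finger_gap: 0.285
gripper_force: 63.0
```

```bash
python3 st.py; python3 -c "
from ins import *
where()"
```

```text
10.55 [ 0.4756 -0.1283  0.1671] q [ 0.261  0.266 -0.148  2.036  0.057  0.848 -1.664] 
x [ 0.985 -0.173 -0.005] z [-0.006 -0.003 -1.   ] F [-16.    1.   31.2] gap 0.285 62.97296780627221
end at s -0.0004 off [-0.0007 -0.0015 -0.0002] ang 0.59
```

Floor contact is firm, with about 35 N along the axis. Now strokes two and three.

Call:
arm_command(rows=[[-0.2, 0, -0.346, 0, 0, 0], [-0.4, 0, -0.69, 0, 0, 0], [-0.44, 0, -0.76, 0, 0, 0], [-0.44, 0, -0.76, 0, 0, 0], [-0.44, 0, -0.76, 0, 0, 0]])

```text
time: 11.05
tool_pos: [0.4427, -0.1218, 0.2246]
tcp_rot: [0.002, 0.996, -0.086, -0.002]
contact_force: [-0.2, -0.0, -1.3]
finger_gap: 0.286
gripper_force: 60.1
```

Call:
arm_command(rows=[[0.15, 0, 0.26, 0, 0, 0], [0.3, 0, 0.52, 0, 0, 0], [0.4, 0, 0.69, 0, 0, 0], [0.42, 0, 0.725, 0, 0, 0], [0.435, 0, 0.75, 0, 0, 0], [0.435, 0, 0.75, 0, 0, 0], [0.435, 0, 0.75, 0, 0, 0]])

```text
time: 11.75
tool_pos: [0.4746, -0.1285, 0.1657]
tcp_rot: [0.002, 0.996, -0.087, -0.004]
contact_force: [-15.3, 0.6, 25.2]
finger_gap: 0.287
gripper_force: 61.7
```

Call:
arm_command(rows=[[-0.2, 0, -0.346, 0, 0, 0], [-0.4, 0, -0.69, 0, 0, 0], [-0.44, 0, -0.76, 0, 0, 0], [-0.44, 0, -0.76, 0, 0, 0], [-0.44, 0, -0.76, 0, 0, 0]])

```text
time: 12.25
tool_pos: [0.4422, -0.1217, 0.2248]
tcp_rot: [0.001, 0.996, -0.086, -0.002]
contact_force: [-0.1, 0.0, -1.9]
finger_gap: 0.288
gripper_force: 60.0
```

Call:
arm_command(rows=[[0.15, 0, 0.26, 0, 0, 0], [0.3, 0, 0.52, 0, 0, 0], [0.4, 0, 0.69, 0, 0, 0], [0.42, 0, 0.725, 0, 0, 0], [0.44, 0, 0.76, 0, 0, 0], [0.44, 0, 0.76, 0, 0, 0], [0.44, 0, 0.76, 0, 0, 0]])

```text
time: 12.95
tool_pos: [0.4742, -0.1275, 0.1655]
tcp_rot: [0.001, 0.996, -0.086, -0.004]
contact_force: [-11.9, 2.9, 17.8]
finger_gap: 0.288
gripper_force: 61.9
```

```bash
python3 st.py; python3 -c "
from ins import *
where();go(.07);go(.14)"
```

```text
12.95 [ 0.4742 -0.1275  0.1655] q [ 0.263  0.268 -0.151  2.039  0.057  0.848 -1.665] 
x [ 0.985 -0.172 -0.008] z [-0.009 -0.002 -1.   ] F [-11.9   2.9  17.8] gap 0.288 61.87566162355381
end at s -0.0011 off [-0.0027 -0.0004 -0.0015] ang 0.7
s 0.07 shift [-0.432  0.002 -0.776] turn [ 0.0017  0.0041 -0.0015] deg 0.6
s 0.14 shift [-0.876  0.006 -1.53 ] turn [ 0.0017  0.0041 -0.0015] deg 0.6
```

Call:
arm_command(rows=[[-0.2, 0, -0.346, 0, 0, 0], [-0.4, 0, -0.69, 0, 0, 0], [-0.44, 0, -0.76, 0, 0, 0], [-0.44, 0, -0.76, 0, 0, 0]])

```text
time: 13.35
tool_pos: [0.4427, -0.1218, 0.2266]
tcp_rot: [0.002, 0.996, -0.086, -0.0]
contact_force: [0.3, -0.3, -1.8]
finger_gap: 0.284
gripper_force: 60.0
```

Call:
arm_command(rows=[[-0.2, 0, -0.346, 0, 0, 0], [-0.35, 0, -0.6, 0, 0, 0], [-0.35, 0, -0.8, 0, 0, 0], [-0.35, 0, -1, 0, 0, 0], [-0.35, 0, -1, 0, 0, 0]])

```text
time: 13.85
tool_pos: [0.4163, -0.1168, 0.3067]
tcp_rot: [0.002, 0.996, -0.086, -0.0]
contact_force: [-0.3, -0.7, -1.4]
finger_gap: 0.285
gripper_force: 60.0
```

```bash
python3 st.py; cat > refit.py <<'E'
from brush import *
from scipy.optimize import least_squares
s,im,d,m=cam('wrist');cv2.imwrite('pics/w4.png',im[:,:,::-1]);P=cloud(d,m,s);Q=P[d>0]
T=R.from_quat(s['tcp_rot'],scalar_first=True).as_matrix()
Q=(Q-s['tool_pos'])@T   # tool frame
a=at/np.linalg.norm(at);b=bt
q=Q-b;t=q@a;rho=np.linalg.norm(q-np.outer(t,a),axis=1)
e1=np.array([0,1.,0]);e2=np.cross(a,e1)
S1=Q[(t>.065)&(t<.12)&(rho<.015)];S2=Q[(t>.138)&(t<.19)&(rho<.018)]
def res(p):
    o=[]
    for S,rr in((S1,.004),(S2,.013)):
        q=S-b-e1*p[0]-e2*p[1];aa=a+e1*p[2]+e2*p[3];aa/=np.linalg.norm(aa);tt=q@aa;o.append((np.linalg.norm(q-np.outer(tt,aa),axis=1)-rr)/np.sqrt(len(S)))
    return np.concatenate(o)
p=least_squares(res,[0,0,0,0]).x
an=a+e1*p[2]+e2*p[3];an/=np.linalg.norm(an);bn=b+e1*p[0]+e2*p[1]
# axial: position of ferrule/handle step (z=133) 
q=Q-bn;t=q@an;rho=np.linalg.norm(q-np.outer(t,an),axis=1)
h=np.histogram(t[(rho<.016)&(rho>.0105)],np.arange(.12,.15,.002));print('handle start hist',h[0],h[1][0])
h=np.histogram(t[(rho<.024)&(rho>.012)],np.arange(.03,.075,.003));print('head end hist',h[0],h[1][0])
print('corr',p.round(4),'b',bn.tolist(),'a',an.tolist())
E
python3 refit.py
```

```text
13.85 [ 0.4163 -0.1168  0.3067] q [ 0.284  0.004 -0.157  1.992  0.004  1.145 -1.618] 
x [ 0.985 -0.172 -0.   ] z [-0.001 -0.003 -1.   ] F [-0.3 -0.7 -1.4] gap 0.285 60.02734198653343
handle start hist [  0   0   0   0   0   0   0  28  76 104 143 148 175 165] 0.12
head end hist [ 42 172 122 111 251  92 292 792 381   0   0   0   0   0] 0.03
corr [-0.0007 -0.      0.0042 -0.0038] b [0.08158659230594784, -0.00025780692422013545, 0.1326694153035422] a [-0.5013229396851578, 0.002888574123555205, -0.8652554341262262]
```

Call:
arm_command(rows=[[0, -0.45, 0, 0, 0, 0], [0, -0.9, 0, 0, 0, 0], [0, -0.9, 0, 0, 0, 0]])

```text
time: 14.2
tool_pos: [0.4276, -0.041, 0.3042]
tcp_rot: [0.001, 0.997, -0.083, -0.002]
contact_force: [0.5, -1.5, -2.1]
finger_gap: 0.288
gripper_force: 60.0
```

Call:
arm_command(rows=[[0.14, -0.5, 0, 0, 0, 0], [0.27, -1, 0, 0, 0, 0], [0.27, -1, 0, 0, 0, 0]])

```text
time: 14.5
tool_pos: [0.4635, 0.0345, 0.304]
tcp_rot: [0.0, 0.997, -0.083, -0.002]
contact_force: [-0.1, 0.2, -1.9]
finger_gap: 0.286
gripper_force: 60.0
```

Call:
arm_command(rows=[[0.2, -0.5, 0, 0, 0, 0], [0.4, -1, 0, 0, 0, 0], [0.4, -1, 0, 0, 0, 0]])

```text
time: 14.8
tool_pos: [0.5089, 0.1077, 0.3034]
tcp_rot: [-0.0, 0.997, -0.083, -0.002]
contact_force: [-0.7, 0.5, -1.5]
finger_gap: 0.284
gripper_force: 60.1
```

Call:
arm_command(rows=[[0.25, -0.5, 0, 0, 0, 0], [0.5, -1, 0, 0, 0, 0], [0.5, -1, 0, 0, 0, 0], [0.5, -1, 0, 0, 0, 0]])

```text
time: 15.2
tool_pos: [0.5606, 0.1744, 0.3026]
tcp_rot: [0.002, 0.996, -0.086, -0.003]
contact_force: [0.1, 0.0, -1.8]
finger_gap: 0.284
gripper_force: 60.2
```

```bash
python3 st.py; cat > back.py <<'E'
from plan import *
bt=np.array([.0816,-.0003,.1327]);at=np.array([-.5013,.0029,-.8653])
# tool rotation with brush vertical, tool leaning to +y
y=np.array([1,0,0.]);x=np.array([0,.866,-.5]);z=np.array([0,-.5,-.866]);M=np.stack([x,y,z],1)
dR,_=R.align_vectors([[0,0,1.]],[M@at]);M=dR.as_matrix()@M
def go(c): print(c,end=' ');plan(np.array(c)-M@bt,M[:,0],M[:,2])
def where():
    s=r.read_state();T=R.from_quat(s['tcp_rot'],scalar_first=True).as_matrix();print('end',(s['tool_pos']+T@bt).round(4),'axis',(T@at).round(4))
E
python3 -c "
from back import *
where();go([.6155,.239,.11])"
```

```text
15.2 [0.5606 0.1744 0.3026] q [-0.095  0.306 -0.395  1.658  0.125  1.209 -2.261] 
x [ 0.985 -0.171 -0.006] z [-0.006 -0.004 -1.   ] F [ 0.1  0.  -1.8] gap 0.284 60.22499304609482
end [0.6402 0.1603 0.1694] axis [-0.4888  0.0859  0.8682]
[0.6155, 0.239, 0.11] shift [ 0.548 -0.864  0.453] turn [-0.2194 -0.1782 -0.8097] deg 102.9
```

Call:
arm_command(rows=[[0.05, -0.08, 0, -0.018, -0.0148, -0.0675], [0.1, -0.16, 0, -0.0365, -0.0297, -0.135], [0.15, -0.24, 0, -0.055, -0.0445, -0.2025], [0.2, -0.32, 0, -0.073, -0.0594, -0.27], [0.25, -0.4, 0, -0.0914, -0.0742, -0.3375], [0.3, -0.48, 0, -0.11, -0.089, -0.405], [0.35, -0.56, 0, -0.128, -0.104, -0.472], [0.4, -0.64, 0, -0.146, -0.119, -0.54], [0.45, -0.72, 0, -0.1645, -0.1336, -0.607], [0.5, -0.8, 0, -0.183, -0.1485, -0.675], [0.55, -0.86, 0, -0.201, -0.163, -0.742], [0.55, -0.86, 0, -0.219, -0.178, -0.809]])

```text
time: 16.4
tool_pos: [0.6165, 0.2333, 0.3034]
tcp_rot: [0.185, 0.682, 0.683, -0.183]
contact_force: [-1.0, -0.5, -1.6]
finger_gap: 0.283
gripper_force: 60.1
```

Call:
arm_command(rows=[[0, 0, 0, 0, 0, 0], [0, 0, 0, 0, 0, 0]])

```text
time: 16.6
tool_pos: [0.616, 0.2334, 0.3042]
tcp_rot: [0.185, 0.686, 0.68, -0.181]
contact_force: [0.4, -0.2, -1.9]
finger_gap: 0.287
gripper_force: 60.2
```

```bash
python3 st.py; python3 -c "
from back import *
where();go([.6155,.239,.075])
s,im,d,m=cam('wrist');P=cloud(d,m,s);Q=P[d>0]
cv2.imwrite('pics/w5.png',im[:,:,::-1])
from scipy.optimize import least_squares
S=Q[(np.hypot(Q[:,0]-.615,Q[:,1]-.24)<.045)&(Q[:,2]>.044)&(Q[:,2]<.056)]
print('cup',least_squares(lambda p:np.hypot(S[:,0]-p[0],S[:,1]-p[1])-.0345,[.615,.24],loss='soft_l1',f_scale=.002).x,len(S))
"
```

```text
16.6 [0.616  0.2334 0.3042] q [-0.295  0.622 -0.597  1.331  0.669  1.708 -0.931] 
x [ 0.01   0.866 -0.5  ] z [ 0.002 -0.5   -0.866] F [ 0.4 -0.2 -1.9] gap 0.287 60.173165971573326
end [0.6169 0.2376 0.1484] axis [-0.0042 -0.001   1.    ]
[0.6155, 0.239, 0.075] shift [ 0.476 -0.015  0.785] turn [-0.     -0.0005 -0.0041] deg 0.5
cup [0.61562035 0.24150447] 1345
```

Call:
arm_command(rows=[[0.16, -0.01, 0.26, 0, 0, -0.004], [0.32, -0.015, 0.52, 0, 0, -0.004], [0.48, -0.015, 0.785, 0, 0, -0.004], [0.48, -0.015, 0.785, 0, 0, -0.004], [0.48, -0.015, 0.785, 0, 0, -0.004]])

```text
time: 17.15
tool_pos: [0.6158, 0.2356, 0.2315]
tcp_rot: [0.184, 0.683, 0.683, -0.182]
contact_force: [-0.0, 0.2, -1.4]
finger_gap: 0.282
gripper_force: 60.2
```

```bash
python3 st.py; python3 -c "
from back import *
where();go([.6156,.2395,.03]);go([.6156,.2395,.01]);go([.6156,.2395,.005])
s,im,d,m=cam('wrist');cv2.imwrite('pics/w6.png',im[0:260,130:430,::-1])"
```

```text
17.15 [0.6158 0.2356 0.2315] q [-0.296  0.68  -0.591  1.405  0.695  1.605 -0.99 ] 
x [ 0.     0.866 -0.5  ] z [ 0.003 -0.5   -0.866] F [-0.   0.2 -1.4] gap 0.282 60.172981886862544
end [0.616  0.2398 0.0758] axis [-0.    -0.001  1.   ]
[0.6156, 0.2395, 0.03] shift [ 0.285 -0.006  0.497] turn [ 0.0004 -0.0005  0.0006] deg 0.1
[0.6156, 0.2395, 0.01] shift [ 0.41  -0.007  0.713] turn [ 0.0004 -0.0005  0.0006] deg 0.1
[0.6156, 0.2395, 0.005] shift [ 0.441 -0.007  0.768] turn [ 0.0004 -0.0005  0.0006] deg 0.1
```

View pics/w6.png

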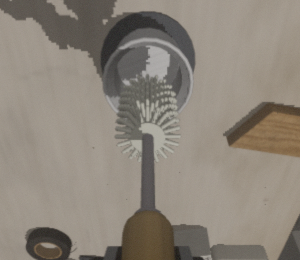

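The crop shows the bristles at about (150,110), centred left-right on the cup rim at (149,80). I'll lower into the cup.

Call:
arm_command(rows=[[0.1, -0.006, 0.17, 0, 0, 0], [0.2, -0.006, 0.34, 0, 0, 0], [0.285, -0.006, 0.497, 0, 0, 0], [0.285, -0.006, 0.497, 0, 0, 0]])

```text
time: 17.6
tool_pos: [0.6138, 0.2354, 0.182]
tcp_rot: [0.184, 0.681, 0.684, -0.184]
contact_force: [-0.2, -0.0, -1.8]
finger_gap: 0.284
gripper_force: 60.2
```

Call:
arm_command(rows=[[0.04, 0, 0.07, 0, 0, 0], [0.08, 0, 0.14, 0, 0, 0], [0.125, 0, 0.216, 0, 0, 0], [0.14, 0, 0.243, 0, 0, 0], [0.14, 0, 0.243, 0, 0, 0]])

```text
time: 18.1
tool_pos: [0.6149, 0.2363, 0.1623]
tcp_rot: [0.184, 0.682, 0.684, -0.182]
contact_force: [0.5, 1.1, -1.1]
finger_gap: 0.286
gripper_force: 60.2
```

```bash
python3 st.py; python3 -c "
from back import *
where();go([.6156,.2395,.005])"
```

```text
18.1 [0.6149 0.2363 0.1623] q [-0.302  0.745 -0.578  1.46   0.727  1.512 -1.05 ] 
x [-0.003  0.866 -0.5  ] z [ 0.004 -0.5   -0.866] F [ 0.5  1.1 -1.1] gap 0.286 60.175535648231744
end [0.6148 0.2406 0.0066] axis [ 0.001  -0.0011  1.    ]
[0.6156, 0.2395, 0.005] shift [0.    0.007 0.022] turn [ 0.0006 -0.0005  0.002 ] deg 0.3
```

Call:
arm_command(rows=[[0.006, 0.004, 0.014, 0, 0, 0], [0.006, 0.004, 0.014, 0, 0, 0]])

```text
time: 18.3
tool_pos: [0.6155, 0.2364, 0.1617]
tcp_rot: [0.184, 0.682, 0.684, -0.182]
contact_force: [-0.2, 0.8, -1.5]
finger_gap: 0.282
gripper_force: 60.2
```

Call:
arm_command(rows=[[0.005, 0, 0.009, 0, 0, 0], [0.005, 0, 0.009, 0, 0, 0]])

```text
time: 18.5
tool_pos: [0.6154, 0.2363, 0.1608]
tcp_rot: [0.184, 0.682, 0.684, -0.182]
contact_force: [-0.8, -0.5, -1.8]
finger_gap: 0.285
gripper_force: 60.2
```

Call:
arm_command(rows=[[0.006, 0, 0.011, 0, 0, 0], [0.006, 0, 0.011, 0, 0, 0]])

```text
time: 18.7
tool_pos: [0.6155, 0.2363, 0.1599]
tcp_rot: [0.184, 0.682, 0.684, -0.182]
contact_force: [-0.2, -0.7, -0.4]
finger_gap: 0.286
gripper_force: 60.3
```

Call:
arm_command(rows=[[0.006, 0, 0.011, 0, 0, 0], [0.006, 0, 0.011, 0, 0, 0]])

```text
time: 18.9
tool_pos: [0.6156, 0.2364, 0.1599]
tcp_rot: [0.185, 0.682, 0.684, -0.181]
contact_force: [-0.1, 0.3, 5.0]
finger_gap: 0.283
gripper_force: 60.9
```

The brush touches the cup floor, so I'll release it and back away.

Call:
arm_command(rows=[[0, 0, 0, 0, 0, 0], [0, 0, 0, 0, 0, 0], [0, 0, 0, 0, 0, 0], [0, 0, 0, 0, 0, 0], [0, 0, 0, 0, 0, 0], [0, 0, 0, 0, 0, 0], [0, 0, 0, 0, 0, 0], [0, 0, 0, 0, 0, 0]], hand=1)

```text
time: 19.7
tool_pos: [0.6153, 0.2362, 0.1587]
tcp_rot: [0.184, 0.682, 0.684, -0.182]
contact_force: [-0.4, -0.0, -0.0]
finger_gap: 1.001
gripper_force: 0.0
```

Call:
arm_command(rows=[[0, 0, -0.25, 0, 0, 0], [0, 0, -0.5, 0, 0, 0], [0, 0, -0.75, 0, 0, 0], [0, 0, -1, 0, 0, 0], [0, 0, -1, 0, 0, 0]])

```text
time: 20.2
tool_pos: [0.6152, 0.2788, 0.2303]
tcp_rot: [0.184, 0.682, 0.685, -0.179]
contact_force: [0.4, 0.1, 0.7]
finger_gap: 1.001
gripper_force: 0.0
```

Call:
arm_command(rows=[[-0.1, 0, -0.3, 0, 0, 0], [-0.2, 0, -0.6, 0, 0, 0], [-0.2, 0, -0.6, 0, 0, 0], [-0.2, 0, -0.6, 0, 0, 0]])

```text
time: 20.6
tool_pos: [0.6149, 0.2859, 0.277]
tcp_rot: [0.184, 0.682, 0.684, -0.182]
contact_force: [-0.5, 0.5, 0.8]
finger_gap: 1.0
gripper_force: 0.0
```

```bash
python3 st.py; python3 - <<'E'
from h import *
from scipy.optimize import least_squares
ims=[]
for n in('wrist','scene'):
    s,im,d,m=cam(n);P=cloud(d,m,s);Q=P[d>0];ims.append(im)
    S=Q[(np.hypot(Q[:,0]-.616,Q[:,1]-.24)<.03)&(Q[:,2]>.14)&(Q[:,2]<.2)]
    f=least_squares(lambda p:np.hypot(S[:,0]-p[0]-p[2]*(S[:,2]-.17),S[:,1]-p[1]-p[3]*(S[:,2]-.17))-.013,[.616,.24,0,0],loss='soft_l1',f_scale=.002).x;print(n,f,len(S))
cv2.imwrite('pics/end.png',np.hstack([cv2.resize(ims[0],(400,300)),cv2.resize(ims[1],(400,300))])[:,:,::-1])
E
```

```text
20.6 [0.6149 0.2859 0.277 ] q [-0.371  0.691 -0.595  1.278  0.677  1.719 -0.982] 
x [-0.002  0.866 -0.5  ] z [ 0.004 -0.5   -0.866] F [-0.5  0.5  0.8] gap 1.0 0.0
wrist [ 6.15389955e-01  2.40804715e-01 -9.31595489e-04  1.41340599e-04] 1492
scene [ 0.6152905   0.23884688 -0.00874294  0.00096078] 125
```

View pics/end.png

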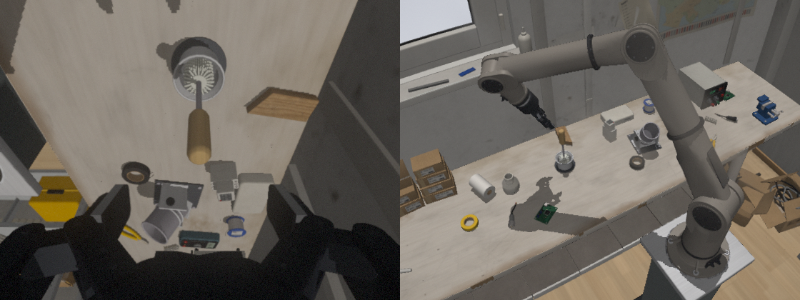

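The brush stands upright in the cup, at (200,75) in the wrist half and (565,160) in the scene half. The gripper is clear, and the relay, tape and board are where they were.

```bash
python3 -c "
from rig import r
print(r.hand_in())"
```

```text
the job is handed in; nothing more can be done
None
```

The job is handed in: the brush reached the beaker's bottom three times, drawn back about two thirds of the way between strokes, and now stands bristles down in its cup, released, with the relay, tape and board not moved (about 21 s used).

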